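# Roll the thread reel home on its feed track with the push paddle

## Robot

A 6-joint arm with a two-finger parallel gripper is mounted at the origin on the work surface. World frame = base frame: x ahead of the robot, y to its left, z up, the work surface at z = 0. Lengths are in m, angles in rad, forces in N, time in s.
With the tool pointing down it reaches from about 0.35 to 0.775 m from the base axis. Payload 7.3 kg.
Tool frame: the origin (TCP) lies midway between the tips of the shut fingers; the grasp point (between the pads) lies bot.grasp_offset behind it (bot.grasp_offset is the distance from the TCP to the grasp point, in m); z points along the fingers, y is the line along which they close (so a half turn about z gives the same grasp; the last joint's range is limited). The gripper opens to 92 mm and grips with 3 to 60 N. Pads are 19 mm wide; open, the fingers measure 130 mm over their backs; the gripper's body (75 mm by 190 mm) begins 47 mm behind the grasp point.
Start: joints at [0.992, 0.342, 1.524, -0, 1.275, -0.146], TCP at [0.22, 0.477, 0.227] pointing down, gripper open.
Joint ranges: [-2.53, 2.53], [-0.77, 2.02], [0.04, 2.7], [-1, 4.14], [0.28, 2.66], [-3.11, 3.11]. Speed limits (rad/s): [2.57, 2.57, 3.14, 3.14, 3.14, 3.14].

## Interface

Orientations are given as a unit quaternion [x, y, z, w].
In Python, from bench import bot gives the robot as it stands.
- The arm moves only by the shell command python3 -m creep 'ROWS' [FORCE]. ROWS is a JSON object of lists of equal length, an entry for each row: "jaw": the closure, from 0 (fully open) to 1 (shut); "linear": the shift along the tool's x, y, z as a fraction of full scale, a list of three; "rotation": the turn, a rotation vector about the tool's x, y, z as a fraction of full scale, a list of three. A call has 1 to 20 rows; each row shifts and turns the commanded pose from where the row before left it, along the tool's axes as they then stand; what a row does not reach is not made up. Full scale, the value 1, is 0.04 m for a shift and 0.15 rad for a turn. A row lasts 1/10 s, in which the tool goes at most 50 mm and 8.59 degrees, less where a joint would pass 70% of its speed; a pose out of reach is approached as far as the arm can. A call with a number of a shift or a turn outside -1 to 1 is refused whole. A call with a gripper value outside its range is refused whole. The fingers move at their own pace and stop on an object; FORCE is the grip in N (left out, the last holds). Time passes only in rows, so rows that do not move let the fingers close. It gives the time, the measured TCP pose, the force, the opening and the grip force at its end, in the units of the state.
- bot.get_obs(): the state, without advancing time (a new reading comes with each control period).
- bot.camera(name): name is "scene" or "top" or "wrist"; returns the picture (420x560x3 uint8, red, green, blue); there is no depth.
- bot.get_calibration(name): a dict with "mtx" (3x3 intrinsics, pixels), "origin" and "orientation" of the camera in the world. Camera axes: x right, y up, looking along -z (the intrinsics and any distortion apply to the point x, -y, -z); pixel columns grow to the right and rows downward; lengths in m; the calibration is good to about 2 mm. A picture is of the moment at which its call begins: read the wrist's pose just before it. get_calibration takes no time and is no camera call; for the wrist camera it gives the pose at the moment of the call.
- bot.hand_in(): hands the job in; it is judged then, once.
Trained networks look in the newest picture that a camera, given by its name, has taken for a name from the list of things; names that differ only in an ending like _2 or _b are one class to them, and where a whole thing is asked for, a point or a joint stands for the part that bears it (a point fixed in the world has none). Each returns a list of dicts, best first, with "score" (0 to 1); they miss things now and then, are a little off and sometimes report something else, mostly with a low value. They report only what shows in the picture. A call takes as long as a camera call. They do not tell look-alikes from the thing itself.
- bot.search_frame(label, camera): "centre" ([row, column] in pixels, amid what is visible of it).
- bot.silhouettes(label, camera): "region" (420x560 bool, what is visible of it) and "centre" ([row, column] in pixels, amid what is visible of it).
- bot.pinpoint(label, camera): "centre" ([row, column] in pixels: a listed point, or the origin of a listed thing).
The state is a dict: "t": time; "joint_pos": joint angles; "qvel": joint speeds; "joint_torque": joint torques, N m; "eef_pos": TCP position; "tcp_rot": TCP orientation; "contact_force": force on the tool from outside, world axes, zero at the start; "wrist_torque": the same for the moment, N m; "width": opening from 0.0 (shut) to 1.0 (fully open); "grasp_force": force on a finger pad.
Only numpy, scipy, OpenCV 4.12 (cv2) and the standard library are available. Lean on these libraries where they do the work, as an engineer would, in place of code of your own. Each camera call takes 0.05 s, during which the arm holds its last target. There are 200 camera calls.

## Task

Take the yellow-handled wooden paddle out of its black stand and, pushing with the paddle's blade only, gently roll the red thread reel along its wooden track, over the brass ridge and up to the grey felt pad; press it snugly there with about 5 newtons for a second, never hard enough to jam it. Then leave the reel sitting between ridge and pad, stand the paddle upright back in its stand, let go, and leave the other things on the bench as they are.

Things in the scene. Friction and masses are not known exactly. Their poses are not given: they have to be found in the camera images.
- track: Wooden track fixed on the bench, 322 x 66 mm, deck 20 mm high. Origin: on its underside, mid-width, 150 mm from the entry end; x axis: rolling direction, from the entry (low lip, 8 mm high, at x = -150 to -144 mm) to the felt pad; z up. Side guides, 55 mm apart inside, rise 10 mm above the deck from x = -150 to +120 mm.
- reel_center (a point): Red thread reel with wooden flanges lying across the track, 50 mm diameter (flanges, the thread 44 mm), 50 mm wide, 90 to 185 g. The point is its centre, 25 mm above the deck; it rolls about its own y axis (across the track). At the start it is in the entry half of the track, at rest.
- paddle_grip (a point): Push paddle, 90 g, standing upright: dark wooden blade below, 64 mm wide (its y) x 16 mm thick (its x) x 38 mm tall; above it a yellow handle 22 x 22 mm, 62 mm tall; 100 mm in all. The point is on the handle's axis, 64 mm above the blade's lower edge (36 mm below the handle's top); z axis up the handle, x axis square to the blade's broad faces.
- stand: Black open tray fixed on the bench in which the paddle stands, 36 x 84 x 20 mm outside, walls 5 mm, inner floor 5 mm above the bench, inside 26 (x) by 74 (y) mm. Origin: centre of its underside; axes as those of the paddle standing in it.
- spare_reel: Bystander: blue thread reel standing on end, 50 mm diameter, 50 mm tall. Origin: centre of its underside.
- pin_jar: Bystander: small pale jar with a grey lid, 50 mm diameter, 55 mm tall. Origin: centre of its underside.
- pattern_weight: Bystander: dark steel pattern weight, 60 mm diameter, 36 mm tall. Origin: centre of its underside.
- ridge (a point): Middle of the crest of the round brass ridge that crosses the deck at x = 88 mm of the track; it stands 2 mm above the deck. A reel lying on the deck just beyond it, touching it, has its centre 11 mm further along the track; between ridge and pad it then has 1 to 21 mm of play. Axes as the track's.
- pad_place (a point): Fixed point of the track, x = 135 mm, 25 mm above the deck, axes as the track's: middle of the felt pad's range. The sprung grey pad (46 wide, 38 mm tall) and its steel stop (top 42 mm above the deck, screw 6 mm more) are clamped differently each time: the pad's face is up to 10 mm before or behind this point, NOT measured, to be felt. Its spring: 10 N/mm along +x, 4 mm at most.
Things that resemble listed ones, but are neither listed nor needed, are in the scene too. Leave any blue or turquoise look-alike of the part that bears paddle_grip alone. Of the things that look like the stand, take the one that is farthest from the robot's base at the start.

How it is judged:
By the outcome, as a careful person would: the job done as asked, in the order asked, and still so for the second after the job is handed in, with the robot touching nothing.
It also fails if it takes over 61 s, if anything falls off the work surface, if the arm or the gripper's body presses on something with over 40 N, if the wrist force passes 120 N, or if a joint passes its speed limit or range.

## Working session

There is one attempt and no reset: what is moved stays moved. The work goes in short steps, Python scripts to look and compute and a shell command to move; the robot and the scene stay as the last step left them, time stands still between calls to the robot, and variables do not carry over. Pictures are saved under pics/ and viewed, at most 12 in all, crops included, and the job is handed in when it is done.

```bash
mkdir -p pics; ls; cat > h.py <<'E'
import numpy as np, cv2
from bench import bot
from scipy.spatial.transform import Rotation as R
def ray(cal,px):
    m=np.array(cal["mtx"]);d=np.linalg.inv(m)@[px[1],px[0],1.];d=d*[1,-1,-1]
    return np.array(cal["origin"]),R.from_quat(cal["orientation"]).apply(d)
def at(cal,px,z):
    o,d=ray(cal,px);return o+d*(z-o[2])/d[2]
E
python3 - <<'E'
from h import *
print({k:np.round(v,3) if not isinstance(v,str) else v for k,v in bot.get_obs().items()}, bot.grasp_offset)
Z=dict(track=0,reel_center=.045,paddle_grip=.069,stand=0,spare_reel=0,pin_jar=0,pattern_weight=0,ridge=.022,pad_place=.045)
for c in ("top","scene"):
    im=bot.camera(c);cv2.imwrite(f"pics/{c}.png",im[:,:,::-1]);cal=bot.get_calibration(c)
    print(c,np.round(cal["mtx"],1).tolist(),np.round(cal["origin"],3),cal["orientation"],[k for k in cal])
    for n,z in Z.items():
        for d in bot.pinpoint(n,c)[:4]: print(n,round(d["score"],2),np.round(d["centre"],1),np.round(at(cal,d["centre"],z),4))
E
```

```text
pics
{'t': np.float64(0.0), 'joint_pos': array([ 0.992,  0.343,  1.525,  0.   ,  1.275, -0.146]), 'qvel': array([-0.   ,  0.001,  0.001, -0.001,  0.   , -0.   ]), 'joint_torque': array([ 1.0000e-03, -4.3125e+01, -2.4421e+01,  7.2000e-02,  5.6000e-02,
       -0.0000e+00]), 'eef_pos': array([0.22 , 0.476, 0.226]), 'tcp_rot': array([ 0.215,  0.977, -0.001, -0.   ]), 'contact_force': array([ 0.01 , -0.141,  0.012]), 'wrist_torque': array([0.041, 0.03 , 0.024]), 'grasp_force': np.float64(0.0), 'width': np.float64(1.0)} 0.0188
top [[405.3, 0.0, 268.4], [0.0, 405.3, 210.7], [0.0, 0.0, 1.0]] [ 0.496 -0.025  1.024] [-0.0267633   0.01897211  0.7136138  -0.69977077] ['mtx', 'origin', 'orientation']
track 0.89 [213.1 241.7] [0.5574 0.0538 0.    ]
reel_center 0.79 [210.7 251.2] [0.5601 0.0272 0.045 ]
paddle_grip 0.81 [234.2 384.7] [ 0.497  -0.2863  0.069 ]
paddle_grip 0.79 [254.2 429.5] [ 0.4484 -0.3887  0.069 ]
paddle_grip 0.57 [186.1 391.4] [ 0.6101 -0.3063  0.069 ]
stand 0.83 [277.9 352.1] [ 0.3897 -0.2199  0.    ]
stand 0.62 [236.6 378.7] [ 0.4914 -0.2899  0.    ]
stand 0.55 [208.3 252.5] [0.
[... 535 characters left out ...]
0561 0.    ]
track 0.45 [193.2 359.2] [0.5074 0.1921 0.    ]
reel_center 0.54 [202.  304.4] [0.5612 0.0246 0.045 ]
paddle_grip 0.62 [213.8 179.5] [ 0.6064 -0.3164  0.069 ]
paddle_grip 0.59 [167.3 157. ] [ 0.4524 -0.3961  0.069 ]
paddle_grip 0.48 [178.5 190.6] [ 0.4926 -0.2962  0.069 ]
stand 0.82 [165.9 226.7] [ 0.4021 -0.2055  0.    ]
stand 0.55 [191.3 196.9] [ 0.4927 -0.2898  0.    ]
spare_reel 0.77 [165.2 315.7] [0.404  0.0688 0.    ]
spare_reel 0.72 [200.2 346.2] [0.5308 0.1512 0.    ]
pin_jar 0.77 [266.1 315.2] [0.7359 0.0481 0.    ]
pattern_weight 0.77 [173.4 408.2] [0.4391 0.3494 0.    ]
ridge 0.81 [199.7 346.7] [0.5421 0.1487 0.022 ]
pad_place 0.89 [193.2 359.5] [0.5348 0.1829 0.045 ]
```

View pics/top.png

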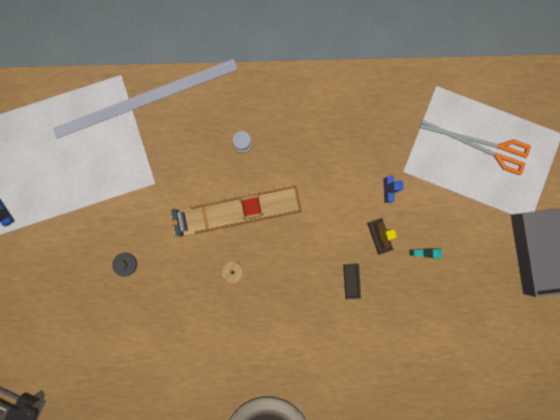

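View pics/scene.png

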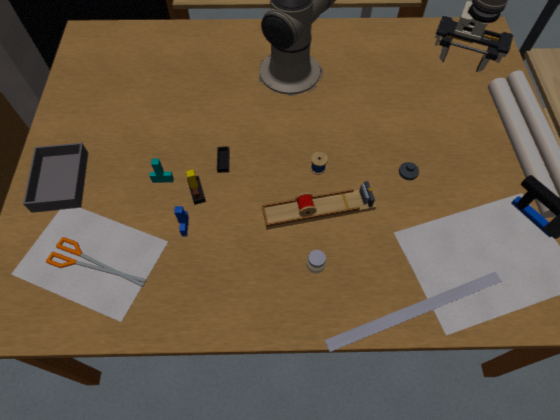

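The top view shows the track running right to left, from its entry near pixel (200,300) to the pad near (220,180). The red reel is at (207,251). The yellow paddle and its stand are at about (236,381), and the decoy stand at (281,352) is nearer the base. I'll go over the track and look with the wrist camera.

```bash
python3 -m creep '{"jaw":[0,0,0,0,0,0,0,0,0,0,0,0,0,0,0,0,0,0],"linear":[[-0.9,-0.57,-0.1],[-0.9,-0.57,-0.1],[-0.9,-0.57,-0.1],[-0.9,-0.57,-0.1],[-0.9,-0.57,-0.1],[-0.9,-0.57,-0.1],[-0.9,-0.57,-0.1],[-0.9,-0.57,-0.1],[-0.9,-0.57,-0.1],[-0.9,-0.57,-0.1],[-0.9,-0.57,-0.1],[-0.9,-0.57,-0.1],[0,0,0],[0,0,0],[0,0,0],[0,0,0],[0,0,0],[0,0,0]],"rotation":[[0,0,0],[0,0,0],[0,0,0],[0,0,0],[0,0,0],[0,0,0],[0,0,0],[0,0,0],[0,0,0],[0,0,0],[0,0,0],[0,0,0],[0,0,-1],[0,0,-1],[0,0,-1],[0,0,-1],[0,0,0],[0,0,0]]}' 20
cat >> h.py <<'E'
Z=dict(track=0,reel_center=.045,paddle_grip=.069,stand=0,spare_reel=0,pin_jar=0,pattern_weight=0,ridge=.022,pad_place=.045)
def look(tag,names):
    s=bot.get_obs();im=bot.camera("wrist");cal=bot.get_calibration("wrist");cv2.imwrite(f"pics/{tag}.png",im[:,:,::-1])
    r=R.from_quat(s["tcp_rot"]);print("t",round(float(s["t"]),2),"tcp",np.round(s["eef_pos"],4),"rot\n",np.round(r.as_matrix(),4),"F",np.round(s["contact_force"],2),"w",s["width"])
    print("cam",np.round(cal["origin"],4),"rel",np.round(r.inv().apply(np.array(cal["origin"])-s["eef_pos"]),3))
    for n in names:
        for d in bot.pinpoint(n,"wrist")[:3]: print(n,round(d["score"],2),np.round(d["centre"],1),np.round(at(cal,d["centre"],Z[n]),4))
    return s,im,cal
E
python3 - <<'E'
from h import *
look("w1",["track","reel_center","ridge","pad_place","spare_reel"])
E
```

```text
t: 2.8
eef_pos: [0.4976, 0.0471, 0.2747]
tcp_rot: [-0.081, 0.997, 0.0, 0.0]
contact_force: [0.1, 0.2, 0.1]
width: 0.998
grasp_force: 0.0
t 2.8 tcp [0.4976 0.0471 0.2747] rot
 [[-9.867e-01 -1.624e-01 -0.000e+00]
 [-1.624e-01  9.867e-01  1.000e-04]
 [-0.000e+00  1.000e-04 -1.000e+00]] F [0.11 0.19 0.06] w 0.9979928428460326
cam [0.4166 0.0333 0.4317] rel [ 0.082 -0.    -0.157]
track 0.7 [216.7 275.5] [0.5634 0.056  0.    ]
reel_center 0.81 [231.2 255.4] [0.5735 0.0297 0.045 ]
ridge 0.65 [222.8 336.7] [0.5506 0.1437 0.022 ]
pad_place 0.7 [227.3 374.9] [0.5409 0.1907 0.045 ]
spare_reel 0.69 [113.7 307.5] [0.4097 0.0748 0.    ]
```

View pics/w1.png

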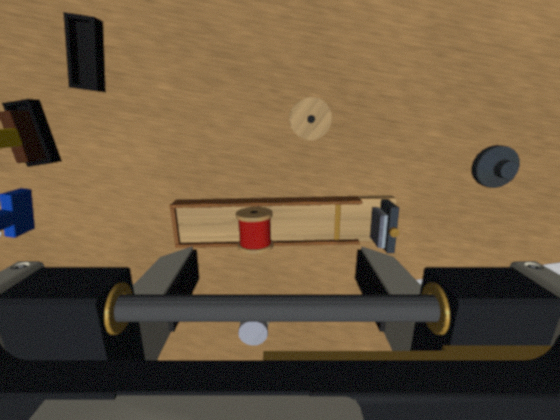

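The wrist picture shows the track from about (172,205) to (395,240), with the reel at (231,255), the ridge at column 337 and the pad at column 378. I'll enlarge the track to read its corners.

```bash
python3 - <<'E'
import cv2
im=cv2.imread("pics/w1.png")[185:260,160:420]
cv2.imwrite("pics/w1c.png",cv2.resize(im,None,fx=3,fy=3,interpolation=cv2.INTER_CUBIC))
E
```

```text
(no output)
```

View pics/w1c.png

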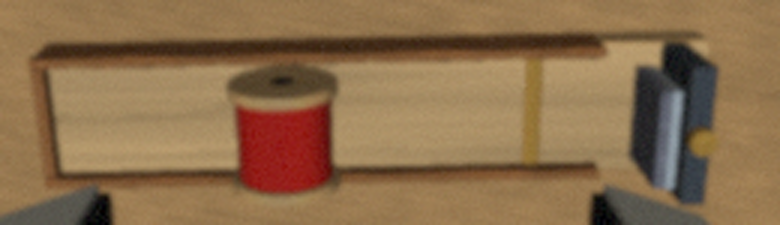

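```bash
python3 - <<'E'
from h import *
from scipy.optimize import least_squares
cal=bot.get_calibration("wrist")
P=[((50,186),(-150,-33,30)),((597,179),(120,-33,30)),((603,54),(120,27.5,30)),((48,68),(-144,27.5,30)),((533,113),(88,0,22))]
W=np.array([at(cal,(185+v/3,160+u/3),p[2]/1e3)[:2] for (u,v),p in P]);T=np.array([p[:2] for _,p in P])/1e3
f=lambda q:((R.from_euler('z',q[2]).as_matrix()[:2,:2]@T.T).T+q[:2]-W).ravel()
s=least_squares(f,[.56,.055,1.73]);print(s.x,np.degrees(s.x[2]));print(np.round(s.fun.reshape(-1,2)*1e3,1))
c,sn=np.cos(s.x[2]),np.sin(s.x[2])
for n,x in(("ridge",.088),("pad",.135),("entry",-.15)):print(n,s.x[0]+c*x,s.x[1]+sn*x)
E
```

```text
[0.56409913 0.05897532 1.75579066] 100.59939447387944
[[ 1.  -2.7]
 [-0.9  1.7]
 [ 1.4  3.6]
 [ 0.4 -3. ]
 [-2.   0.3]]
ridge 0.5479123242638082 0.14547379905775265
pad 0.5392670990251609 0.191671851836772
entry 0.591690273344618 -0.08846527671685583
```

```bash
python3 -m creep '{"jaw":[0,0,0,0,0,0,0,0,0,0,0,0,0],"linear":[[0.17,-0.92,0],[0.17,-0.92,0],[0.17,-0.92,0],[0.17,-0.92,0],[0.17,-0.92,0],[0.17,-0.92,0],[0.17,-0.92,0],[0.17,-0.92,0],[0.17,-0.92,0],[0,0,0],[0,0,0],[0,0,0],[0,0,0]],"rotation":[[0,0,0],[0,0,0],[0,0,0],[0,0,0],[0,0,0],[0,0,0],[0,0,0],[0,0,0],[0,0,0],[0,0,-0.9],[0,0,-0.9],[0,0,0],[0,0,0]]}'
python3 - <<'E'
from h import *
s,im,cal=look("w2",["paddle_grip","stand"])
for n in("stand","paddle_grip"):
    for d in bot.silhouettes(n,"wrist")[:2]:
        c,_=cv2.findContours(d["region"].astype(np.uint8),0,2);c=max(c,key=cv2.contourArea);print(n,round(d["score"],2),cv2.minAreaRect(c))
cv2.imwrite("pics/w2c.png",cv2.resize(im[40:320,130:430,::-1],None,fx=2,fy=2,interpolation=cv2.INTER_CUBIC))
E
```

```text
t: 4.4
eef_pos: [0.4924, -0.2896, 0.2746]
tcp_rot: [-0.215, 0.977, 0.0, -0.0]
contact_force: [0.5, 1.3, 0.7]
width: 1.0
grasp_force: 0.0
t 4.4 tcp [ 0.4924 -0.2896  0.2746] rot
 [[-9.076e-01 -4.199e-01 -0.000e+00]
 [-4.199e-01  9.076e-01  1.000e-04]
 [-0.000e+00  1.000e-04 -1.000e+00]] F [0.48 1.27 0.71] w 1.000005338584007
cam [ 0.418  -0.3247  0.4317] rel [ 0.082 -0.001 -0.157]
paddle_grip 0.75 [116.4 210.2] [ 0.4529 -0.3927  0.069 ]
paddle_grip 0.73 [252.6 221.2] [ 0.6077 -0.3175  0.069 ]
paddle_grip 0.56 [186.6 274.2] [ 0.4969 -0.2914  0.069 ]
stand 0.91 [126.  360.5] [ 0.3839 -0.213   0.    ]
stand 0.7 [174.8 279.7] [ 0.4926 -0.2852  0.    ]
stand 0.81 ((276.29241943359375, 176.18516540527344), (25.80289077758789, 60.59174728393555), 6.632514476776123)
stand 0.81 ((360.3000183105469, 124.40000915527344), (30.410520553588867, 67.52925109863281), 26.56505012512207)
paddle_grip 0.69 ((275.72998046875, 180.88998413085938), (19.516149520874023, 50.770267486572266), 8.130102157592773)
paddle_grip 0.67 ((227.8205108642578, 245.62542724609375), (17.207746505737305, 57.73704528808594), 21.370620727539062)
```

View pics/w2c.png

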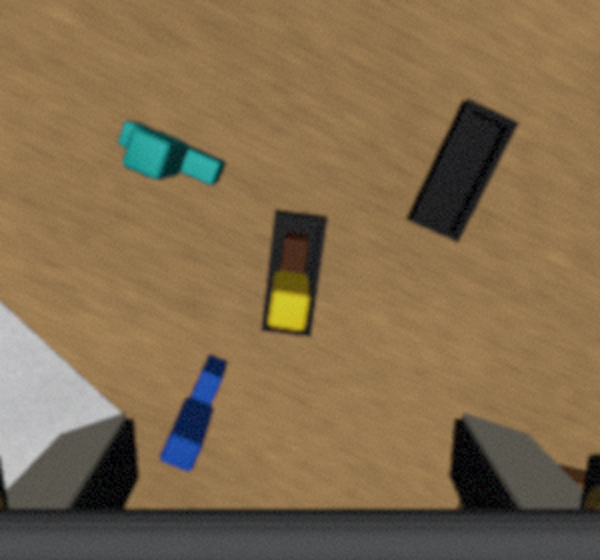

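The crop shows the yellow handle top at (289,311), the stand rim from (277,211) to (309,334), the turquoise look-alike on the left, the blue one below and the decoy stand on the right. I'll compute poses from these corners.

```bash
python3 - <<'E'
from h import *
s=bot.get_obs();cal=bot.get_calibration("wrist");r=R.from_quat(s["tcp_rot"])
for n,C,z in(("handle top",[(274,290),(310,292),(306,332),(267,330)],.105),("stand rim",[(277,211),(327,217),(309,334),(263,330)],.02)):
    W=np.array([at(cal,(40+v/2,130+u/2),z)[:2] for u,v in C]);m=W.mean(0)
    a=(W[3]+W[2]-W[0]-W[1])/2;b=(W[1]+W[2]-W[0]-W[3])/2
    print(n,m.round(4),"long",np.linalg.norm(a).round(4),np.degrees(np.arctan2(a[1],a[0])).round(1),"short",np.linalg.norm(b).round(4),np.degrees(np.arctan2(b[1],b[0])).round(1))
    print("tool delta mm",(r.inv().apply([*(m-s["eef_pos"][:2]),0])*1e3).round(1))
print("tool y ang",np.degrees(np.arctan2(r.as_matrix()[1,1],r.as_matrix()[0,1])))
E
```

```text
handle top [ 0.4983 -0.29  ] long 0.0234 17.4 short 0.0211 111.9
tool delta mm [-5.1 -2.9  0. ]
stand rim [ 0.4942 -0.289 ] long 0.0836 17.5 short 0.0334 109.1
tool delta mm [-1.7 -0.3  0. ]
tool y ang 115.00041498412024
```

```bash
python3 -m creep '{"jaw":[0,0,0,0,0,0,0,0,0,0],"linear":[[0,0,0],[-0.14,-0.05,0],[0,0,0.92],[0,0,0.92],[0,0,0.92],[0,0,0.92],[0,0,0.92],[0,0,0.6],[0,0,0.33],[0,0,0]],"rotation":[[0,0,0.8],[0,0,0],[0,0,0],[0,0,0],[0,0,0],[0,0,0],[0,0,0],[0,0,0],[0,0,0],[0,0,0]]}'
python3 -m creep '{"jaw":[0.5,0.7,0.85,0.85,0.85,0.85,0.85,0.85],"linear":[[0,0,0],[0,0,0],[0,0,0],[0,0,0],[0,0,0],[0,0,0],[0,0,0],[0,0,0]],"rotation":[[0,0,0],[0,0,0],[0,0,0],[0,0,0],[0,0,0],[0,0,0],[0,0,0],[0,0,0]]}' 15
```

```text
t: 5.65
eef_pos: [0.4978, -0.2892, 0.0519]
tcp_rot: [-0.159, 0.987, 0.001, -0.001]
contact_force: [0.3, -0.9, 0.2]
width: 0.996
grasp_force: 0.0
t: 6.45
eef_pos: [0.4983, -0.2898, 0.0535]
tcp_rot: [-0.158, 0.987, 0.0, 0.0]
contact_force: [0.4, -0.1, 0.4]
width: 0.356
grasp_force: 0.0
```

Still closing; continue, with a firmer grip.

```bash
python3 -m creep '{"jaw":[1,1,1,1,1,1,1,1],"linear":[[0,0,0],[0,0,0],[0,0,0],[0,0,0],[0,0,0],[0,0,0],[0,0,0],[0,0,0]],"rotation":[[0,0,0],[0,0,0],[0,0,0],[0,0,0],[0,0,0],[0,0,0],[0,0,0],[0,0,0]]}' 40
```

```text
t: 7.25
eef_pos: [0.4983, -0.2898, 0.0534]
tcp_rot: [-0.158, 0.987, 0.0, 0.0]
contact_force: [-0.6, 0.4, -0.4]
width: 0.239
grasp_force: 39.7
```

```bash
python3 -m creep '{"jaw":[1,1,1,1,1,1,1,1,1,1,1,1,1,1,1],"linear":[[0,0,-0.3],[0,0,-0.5],[0,0,-0.95],[0,0,-0.95],[0,0,-0.95],[-0.56,0.8,0],[-0.56,0.8,0],[-0.56,0.8,0],[-0.56,0.8,0],[-0.56,0.8,0],[-0.56,0.8,0],[-0.56,0.8,0],[0,0,0],[0,0,0.5],[0,0,0]],"rotation":[[0,0,0],[0,0,0],[0,0,0],[0,0,0],[0,0,0],[0,0,0],[0,0,0],[0,0,0],[0,0,0],[0,0,0],[0,0,0],[0,0,0],[0,0,0.89],[0,0,0],[0,0,0]]}' 50
python3 - <<'E'
from h import *
s,im,cal=look("w3",["track","reel_center","ridge","pad_place"])
cv2.imwrite("pics/w3c.png",cv2.resize(im[130:350,130:530,::-1],None,fx=2,fy=2,interpolation=cv2.INTER_CUBIC))
E
```

```text
t: 8.75
eef_pos: [0.5761, -0.0274, 0.1782]
tcp_rot: [-0.092, 0.996, 0.001, -0.002]
contact_force: [-0.9, -0.3, -0.8]
width: 0.24
grasp_force: 49.7
t 8.75 tcp [ 0.5761 -0.0274  0.1782] rot
 [[-9.830e-01 -1.836e-01 -3.800e-03]
 [-1.836e-01  9.830e-01  7.000e-04]
 [ 3.600e-03  1.400e-03 -1.000e+00]] F [-0.91 -0.28 -0.75] w 0.23999191226503425
cam [ 0.4963 -0.0434  0.3365] rel [ 0.082 -0.001 -0.158]
track 0.78 [194.7 350.6] [0.5672 0.0569 0.    ]
track 0.51 [199.9 438.1] [0.5545 0.1582 0.    ]
reel_center 0.76 [207.3 331.5] [0.574  0.0279 0.045 ]
pad_place 0.72 [204.4 494.7] [0.5407 0.1891 0.045 ]
```

View pics/w3c.png

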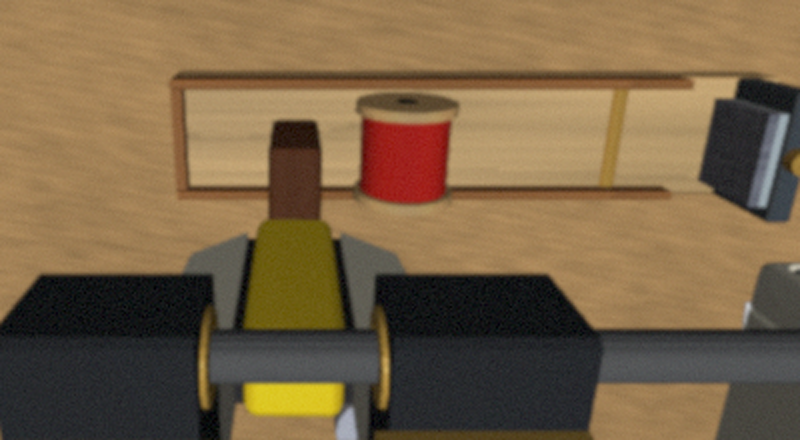

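The picture shows the paddle held upright behind the reel: blade at about (295,170) and reel at (405,150) in the crop. I'll refit the track laterally from the guide edges.

```bash
python3 - <<'E'
from h import *
from scipy.optimize import least_squares
s=bot.get_obs();cal=bot.get_calibration("wrist")
P=[((180,198),(-150,-33,30)),((668,191),(120,-33,30)),((692,87),(120,27.5,30)),((186,88),(-144,27.5,30)),((613,137),(88,0,22))]
W=np.array([at(cal,(130+v/2,130+u/2),p[2]/1e3)[:2] for (u,v),p in P]);T=np.array([p[:2] for _,p in P])/1e3
f=lambda q:((R.from_euler('z',q[2]).as_matrix()[:2,:2]@T.T).T+q[:2]-W).ravel()
q=least_squares(f,[.56,.055,1.73]).x;print(q,np.degrees(q[2]));print(np.round(f(q).reshape(-1,2)*1e3,1))
M=R.from_euler('z',q[2]).as_matrix()[:2,:2]
print("tcp in track mm",M.T@(s["eef_pos"][:2]-q[:2])*1e3)
for v,u,z in((152,405,.07),): print("reel x?",M.T@(at(cal,(130+v/2,130+u/2),.067)[:2]-q[:2])*1e3)
E
```

```text
[0.56616671 0.05670824 1.76009673] 100.84611415226597
[[ 0.1 -1.5]
 [ 2.1  2.9]
 [-0.8  0.6]
 [ 0.6 -2.4]
 [-2.1  0.4]]
tcp in track mm [-85.88870227   4.59865198]
reel x? [-33.89537125   3.91082834]
```

```bash
python3 -m creep '{"jaw":[1,1,1,1,1,1,1,1,1,1],"linear":[[-0.06,0,0.6],[0,0,0.9],[0,0,0.6],[0,0,0.3],[0,0,0.02],[0,0,0],[0,0,0],[0,0,0],[0,0,0],[0,0,0]],"rotation":[[0,0,0],[0,0,0],[0,0,0],[0,0,0],[0,0,0],[0,0,0],[0,0,0],[0,0,0],[0,0,0],[0,0,0]]}' 60
```

```text
t: 10.0
eef_pos: [0.58, -0.0277, 0.0832]
tcp_rot: [-0.092, 0.996, -0.0, 0.0]
contact_force: [0.1, 0.5, -1.6]
width: 0.237
grasp_force: 59.7
```

```bash
python3 -m creep '{"jaw":[1,1,1,1,1,1,1,1,1,1,1,1,1,1,1,1,1,1,1,1],"linear":[[0,0.1,0.02],[0,0.1,0],[0,0.1,0],[0,0.1,0],[0,0.1,0],[0,0.1,0],[0,0.1,0],[0,0.1,0],[0,0.1,0],[0,0.1,0],[0,0.1,0],[0,0.1,0],[0,0.1,0],[0,0.1,0],[0,0.1,0],[0,0.1,0],[0,0.1,0],[0,0.1,0],[0,0.1,0],[0,0.1,0]],"rotation":[[0,0,0],[0,0,0],[0,0,0],[0,0,0],[0,0,0],[0,0,0],[0,0,0],[0,0,0],[0,0,0],[0,0,0],[0,0,0],[0,0,0],[0,0,0],[0,0,0],[0,0,0],[0,0,0],[0,0,0],[0,0,0],[0,0,0],[0,0,0]]}'
python3 - <<'E'
from h import *
look("w4",["reel_center","ridge","pad_place"])
E
```

```text
t: 12.0
eef_pos: [0.5651, 0.0513, 0.0819]
tcp_rot: [-0.092, 0.996, 0.0, -0.0]
contact_force: [0.6, 0.1, -1.4]
width: 0.234
grasp_force: 59.7
t 12.0 tcp [0.5651 0.0513 0.0819] rot
 [[-9.832e-01 -1.827e-01 -0.000e+00]
 [-1.827e-01  9.832e-01  1.000e-04]
 [-0.000e+00  1.000e-04 -1.000e+00]] F [ 0.63  0.08 -1.43] w 0.23391441376566363
cam [0.4843 0.0363 0.2389] rel [ 0.082  0.    -0.157]
reel_center 0.93 [240.8 323.1] [0.5613 0.0838 0.045 ]
ridge 0.97 [228.  399.9] [0.5492 0.1452 0.022 ]
pad_place 0.65 [236.  481.7] [0.5375 0.1913 0.045 ]
```

View pics/w4.png

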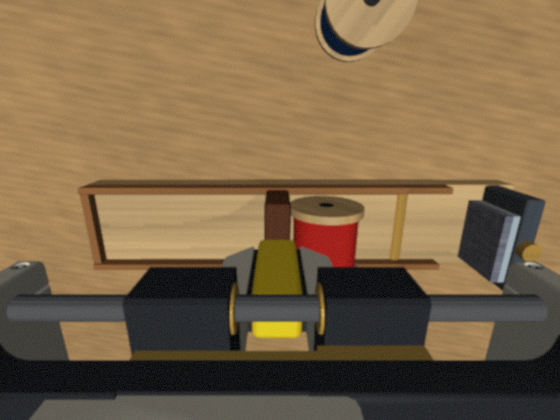

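The reel at (240,323) is in contact with the blade, and the ridge is at column 400. I'll keep rolling it and slow down near the ridge.

```bash
python3 -m creep '{"jaw":[1,1,1,1,1,1,1,1,1,1,1,1,1,1,1,1,1,1,1,1],"linear":[[0,0.1,0],[0,0.1,0],[0,0.1,0],[0,0.1,0],[0,0.1,0],[0,0.1,0],[0,0.1,0],[0,0.1,0],[0,0.1,0],[0,0.1,0],[0,0.1,0],[0,0.06,0],[0,0.06,0],[0,0.06,0],[0,0.06,0],[0,0.06,0],[0,0.06,0],[0,0.06,0],[0,0.06,0],[0,0.06,0]],"rotation":[[0,0,0],[0,0,0],[0,0,0],[0,0,0],[0,0,0],[0,0,0],[0,0,0],[0,0,0],[0,0,0],[0,0,0],[0,0,0],[0,0,0],[0,0,0],[0,0,0],[0,0,0],[0,0,0],[0,0,0],[0,0,0],[0,0,0],[0,0,0]]}'
python3 - <<'E'
from h import *
look("w5",["reel_center","ridge","pad_place"])
E
```

```text
t: 14.2
eef_pos: [0.5529, 0.1159, 0.0817]
tcp_rot: [-0.092, 0.996, 0.0, -0.0]
contact_force: [0.2, -0.3, -0.8]
width: 0.238
grasp_force: 59.8
t 14.2 tcp [0.5529 0.1159 0.0817] rot
 [[-9.832e-01 -1.825e-01 -5.000e-04]
 [-1.825e-01  9.832e-01  5.000e-04]
 [ 4.000e-04  6.000e-04 -1.000e+00]] F [ 0.17 -0.25 -0.81] w 0.23830845314804103
cam [0.4722 0.1007 0.2387] rel [ 0.082 -0.    -0.157]
reel_center 0.69 [243.8 329.4] [0.5505 0.1531 0.045 ]
pad_place 0.87 [236.7 386.4] [0.538  0.1907 0.045 ]
pad_place 0.46 [276.3 275.6] [0.5826 0.1208 0.045 ]
```

View pics/w5.png

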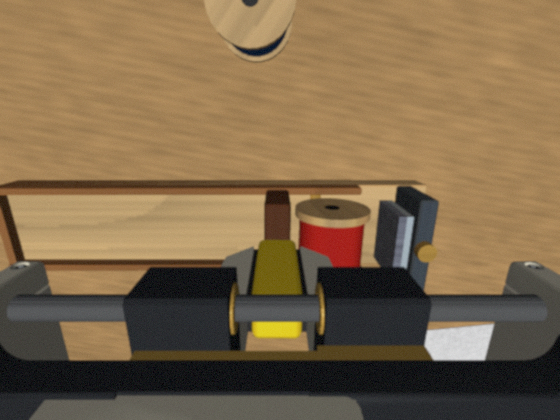

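The reel at (244,330) is just past the ridge, and the pad face is close ahead at column ~385. From here I'll creep and read the force.

```bash
python3 -m creep '{"jaw":[1,1,1,1,1,1,1],"linear":[[0,0.03,0],[0,0.03,0],[0,0.02,0],[0,0.02,0],[0,0.02,0],[0,0,0],[0,0,0]],"rotation":[[0,0,0],[0,0,0],[0,0,0],[0,0,0],[0,0,0],[0,0,0],[0,0,0]]}'
```

```text
t: 15.1
eef_pos: [0.5523, 0.1202, 0.0819]
tcp_rot: [-0.092, 0.996, 0.0, 0.0]
contact_force: [-0.9, 0.8, -0.7]
width: 0.238
grasp_force: 59.8
```

```bash
python3 -m creep '{"jaw":[1,1,1,1,1],"linear":[[0,0.02,0],[0,0.02,0],[0,0.02,0],[0,0,0],[0,0,0]],"rotation":[[0,0,0],[0,0,0],[0,0,0],[0,0,0],[0,0,0]]}'
```

```text
t: 15.6
eef_pos: [0.5519, 0.1226, 0.0819]
tcp_rot: [-0.092, 0.996, 0.0, 0.0]
contact_force: [-0.3, 0.3, -0.6]
width: 0.237
grasp_force: 59.8
```

```bash
python3 - <<'E'
from h import *
s,im,cal=look("w6",["reel_center"])
cv2.imwrite("pics/w6c.png",cv2.resize(im[170:300,230:460,::-1],None,fx=3,fy=3,interpolation=cv2.INTER_CUBIC))
E
```

```text
t 15.6 tcp [0.5519 0.1226 0.0819] rot
 [[-9.832e-01 -1.827e-01  1.000e-04]
 [-1.827e-01  9.832e-01  1.000e-04]
 [-1.000e-04  0.000e+00 -1.000e+00]] F [-0.29  0.33 -0.64] w 0.2366994368380355
cam [0.4712 0.1071 0.2389] rel [ 0.082 -0.    -0.157]
reel_center 0.79 [242.2 332.7] [0.5481 0.1614 0.045 ]
```

View pics/w6c.png

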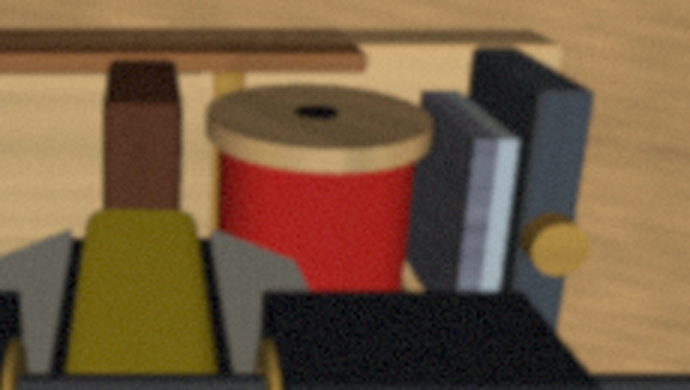

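The reel has run slightly ahead of the blade (gap around (195,130)) and is nearly at the pad. I'll keep creeping with force checks.

```bash
python3 -m creep '{"jaw":[1,1,1,1,1],"linear":[[0,0.02,0],[0,0.02,0],[0,0.02,0],[0,0,0],[0,0,0]],"rotation":[[0,0,0],[0,0,0],[0,0,0],[0,0,0],[0,0,0]]}'
```

```text
t: 16.2
eef_pos: [0.5514, 0.125, 0.0819]
tcp_rot: [-0.092, 0.996, 0.0, 0.0]
contact_force: [0.3, 0.2, 0.2]
width: 0.235
grasp_force: 59.8
```

```bash
python3 -m creep '{"jaw":[1,1,1,1],"linear":[[0,0.02,0],[0,0.02,0],[0,0,0],[0,0,0]],"rotation":[[0,0,0],[0,0,0],[0,0,0],[0,0,0]]}'
```

```text
t: 16.6
eef_pos: [0.5511, 0.1265, 0.0819]
tcp_rot: [-0.092, 0.996, 0.0, 0.0]
contact_force: [-0.4, 0.1, -1.2]
width: 0.237
grasp_force: 59.8
```

```bash
python3 -m creep '{"jaw":[1,1,1],"linear":[[0,0.015,0],[0,0.01,0],[0,0,0]],"rotation":[[0,0,0],[0,0,0],[0,0,0]]}'
```

```text
t: 16.9
eef_pos: [0.551, 0.1275, 0.0819]
tcp_rot: [-0.092, 0.996, 0.0, 0.0]
contact_force: [0.2, 0.1, -1.2]
width: 0.237
grasp_force: 59.8
```

```bash
python3 -m creep '{"jaw":[1,1,1],"linear":[[0,0.015,0],[0,0.01,0],[0,0,0]],"rotation":[[0,0,0],[0,0,0],[0,0,0]]}'; python3 - <<'E'
from h import *
s,im,cal=look("w7",["reel_center"])
cv2.imwrite("pics/w7c.png",cv2.resize(im[170:300,230:460,::-1],None,fx=3,fy=3,interpolation=cv2.INTER_CUBIC))
E
```

```text
t: 17.2
eef_pos: [0.5508, 0.1285, 0.0819]
tcp_rot: [-0.092, 0.996, 0.0, -0.0]
contact_force: [0.1, -0.6, -1.2]
width: 0.241
grasp_force: 59.8
t 17.2 tcp [0.5508 0.1285 0.0819] rot
 [[-9.832e-01 -1.828e-01 -0.000e+00]
 [-1.828e-01  9.832e-01  1.000e-04]
 [-0.000e+00  1.000e-04 -1.000e+00]] F [ 0.09 -0.58 -1.17] w 0.24127375207573362
cam [0.47   0.113  0.2389] rel [ 0.082 -0.    -0.157]
reel_center 0.96 [241.6 323.6] [0.5477 0.1609 0.045 ]
```

View pics/w7c.png

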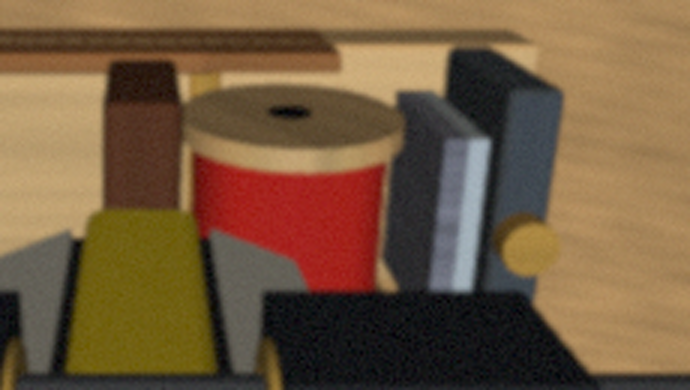

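The blade at column 182 now just touches the reel flange, and the reel has not moved relative to the pad.

```bash
python3 -m creep '{"jaw":[1,1,1],"linear":[[0,0.01,0],[0,0.01,0],[0,0,0]],"rotation":[[0,0,0],[0,0,0],[0,0,0]]}'
```

```text
t: 17.6
eef_pos: [0.5506, 0.1293, 0.0819]
tcp_rot: [-0.092, 0.996, 0.0, 0.0]
contact_force: [-0.4, -0.0, -0.7]
width: 0.234
grasp_force: 59.8
```

```bash
python3 -m creep '{"jaw":[1,1,1],"linear":[[0,0.01,0],[0,0.005,0],[0,0,0]],"rotation":[[0,0,0],[0,0,0],[0,0,0]]}'
```

```text
t: 17.9
eef_pos: [0.5505, 0.1299, 0.0819]
tcp_rot: [-0.092, 0.996, 0.0, 0.0]
contact_force: [0.2, -0.3, -0.3]
width: 0.24
grasp_force: 59.8
```

```bash
python3 -m creep '{"jaw":[1,1,1],"linear":[[0,0.01,0],[0,0.01,0],[0,0,0]],"rotation":[[0,0,0],[0,0,0],[0,0,0]]}'
```

```text
t: 18.2
eef_pos: [0.5504, 0.1307, 0.0819]
tcp_rot: [-0.092, 0.996, 0.0, 0.0]
contact_force: [0.4, 0.2, -1.6]
width: 0.24
grasp_force: 59.8
```

```bash
python3 -m creep '{"jaw":[1,1,1],"linear":[[0,0.01,0],[0,0.005,0],[0,0,0]],"rotation":[[0,0,0],[0,0,0],[0,0,0]]}'
```

```text
t: 18.5
eef_pos: [0.5503, 0.1312, 0.0819]
tcp_rot: [-0.092, 0.996, 0.0, 0.0]
contact_force: [-0.3, 0.2, -0.9]
width: 0.239
grasp_force: 59.8
```

```bash
python3 -m creep '{"jaw":[1,1,1],"linear":[[0,0.01,0],[0,0.01,0],[0,0,0]],"rotation":[[0,0,0],[0,0,0],[0,0,0]]}'
```

```text
t: 18.8
eef_pos: [0.5501, 0.1321, 0.0819]
tcp_rot: [-0.092, 0.996, 0.0, 0.0]
contact_force: [0.9, 0.4, -0.8]
width: 0.235
grasp_force: 59.8
```

```bash
python3 -m creep '{"jaw":[1,1,1],"linear":[[0,0.01,0],[0,0.01,0],[0,0,0]],"rotation":[[0,0,0],[0,0,0],[0,0,0]]}'
```

```text
t: 19.1
eef_pos: [0.55, 0.1328, 0.0819]
tcp_rot: [-0.092, 0.996, 0.0, 0.0]
contact_force: [-0.2, 0.1, -0.3]
width: 0.237
grasp_force: 59.8
```

```bash
python3 -m creep '{"jaw":[1,1,1],"linear":[[0,0.01,0],[0,0.01,0],[0,0,0]],"rotation":[[0,0,0],[0,0,0],[0,0,0]]}'; python3 - <<'E'
from h import *
s,im,cal=look("w8",["reel_center"])
a=cv2.imread("pics/w7.png")[170:300,230:460];b=im[170:300,230:460,::-1]
cv2.imwrite("pics/w8c.png",cv2.resize(np.vstack([a,b]),None,fx=2.3,fy=2.3,interpolation=cv2.INTER_CUBIC))
E
```

```text
t: 19.4
eef_pos: [0.5499, 0.1332, 0.082]
tcp_rot: [-0.092, 0.996, -0.0, 0.0]
contact_force: [1.0, -1.7, 0.0]
width: 0.238
grasp_force: 59.8
t 19.4 tcp [0.5499 0.1332 0.082 ] rot
 [[-9.831e-01 -1.828e-01  1.000e-04]
 [-1.828e-01  9.831e-01 -5.000e-04]
 [ 0.000e+00 -5.000e-04 -1.000e+00]] F [ 0.97 -1.71  0.03] w 0.23834239426694323
cam [0.4691 0.1179 0.239 ] rel [ 0.082 -0.    -0.157]
```

View pics/w8c.png

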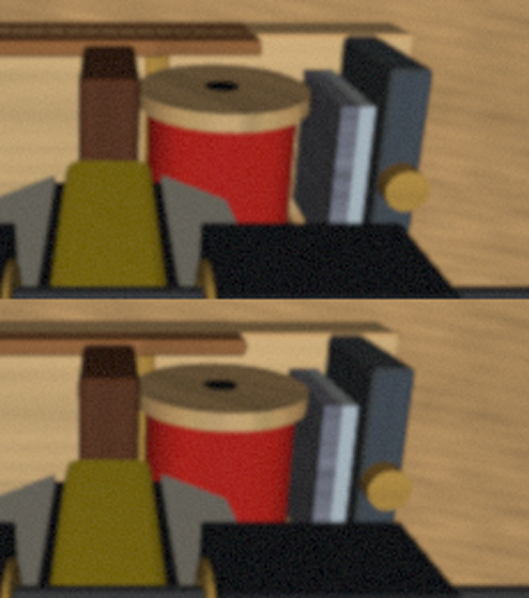

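The pad gap has closed (lower half), and the force along the track is about 1.9 N. Now I'll press in tiny steps.

```bash
python3 -m creep '{"jaw":[1,1],"linear":[[0,0.01,0],[0,0,0]],"rotation":[[0,0,0],[0,0,0]]}'
```

```text
t: 19.7
eef_pos: [0.5498, 0.1336, 0.082]
tcp_rot: [-0.092, 0.996, -0.0, 0.0]
contact_force: [-0.1, -3.8, 0.9]
width: 0.238
grasp_force: 59.8
```

```bash
python3 -m creep '{"jaw":[1,1,1],"linear":[[0,0.006,0],[0,0,0],[0,0,0]],"rotation":[[0,0,0],[0,0,0],[0,0,0]]}'
```

```text
t: 20.0
eef_pos: [0.5498, 0.1337, 0.0819]
tcp_rot: [-0.092, 0.996, -0.0, -0.0]
contact_force: [0.2, -5.7, 0.0]
width: 0.237
grasp_force: 59.8
```

```bash
python3 -m creep '{"jaw":[1,1,1],"linear":[[0,0,0],[0,0,0],[0,0,0]],"rotation":[[0,0,0],[0,0,0],[0,0,0]]}'
```

```text
t: 20.3
eef_pos: [0.5498, 0.1337, 0.0819]
tcp_rot: [-0.092, 0.996, -0.0, 0.0]
contact_force: [0.7, -5.6, 0.3]
width: 0.237
grasp_force: 59.8
```

```bash
python3 -m creep '{"jaw":[1,1,1,1,1,1,1],"linear":[[0,-0.002,0],[0,0,0],[0,0,0],[0,0,0],[0,0,0],[0,0,0],[0,0,0]],"rotation":[[0,0,0],[0,0,0],[0,0,0],[0,0,0],[0,0,0],[0,0,0],[0,0,0]]}'
```

```text
t: 21.0
eef_pos: [0.5498, 0.1337, 0.082]
tcp_rot: [-0.092, 0.996, -0.0, 0.0]
contact_force: [0.7, -5.1, -0.3]
width: 0.235
grasp_force: 59.8
```

```bash
python3 -m creep '{"jaw":[1,1,1,1,1,1,1],"linear":[[0,0,0],[0,0,0],[0,0,0],[0,0,0],[0,0,0],[0,0,0],[0,0,0]],"rotation":[[0,0,0],[0,0,0],[0,0,0],[0,0,0],[0,0,0],[0,0,0],[0,0,0]]}'
```

```text
t: 21.7
eef_pos: [0.5498, 0.1337, 0.0819]
tcp_rot: [-0.092, 0.996, -0.0, 0.0]
contact_force: [-0.1, -5.3, 0.0]
width: 0.236
grasp_force: 59.8
```

```bash
python3 -m creep '{"jaw":[1,1,1,1,1,1,1,1,1,1,1,1,1,1,1,1,1],"linear":[[0,-0.01,0],[0,-0.01,0],[0,-0.01,0],[0,-0.02,0],[0,-0.05,0],[0,-0.1,0],[0,-0.2,0],[0,-0.3,0],[0,-0.3,0],[0,-0.3,0],[0,0,-0.3],[0,0,-0.9],[0,0,-0.9],[0,0,-0.9],[0,0,0],[0,0,0],[0,0,0]],"rotation":[[0,0,0],[0,0,0],[0,0,0],[0,0,0],[0,0,0],[0,0,0],[0,0,0],[0,0,0],[0,0,0],[0,0,0],[0,0,0],[0,0,0],[0,0,0],[0,0,0],[0,0,-0.89],[0,0,0],[0,0,0]]}'
python3 - <<'E'
from h import *
s,im,cal=look("w9",["reel_center","ridge","pad_place"])
r=R.from_quat(s["tcp_rot"]);print((r.inv().apply(np.array([.4983,-.2898,.0534])-s["eef_pos"])/.04).round(3), 2*np.arcsin(s["tcp_rot"][0]),2*np.arcsin(-.158))
E
```

```text
t: 23.4
eef_pos: [0.5588, 0.083, 0.2019]
tcp_rot: [-0.156, 0.988, 0.0, -0.0]
contact_force: [-0.3, -0.6, -1.4]
width: 0.236
grasp_force: 59.8
t 23.4 tcp [0.5588 0.083  0.2019] rot
 [[-9.511e-01 -3.088e-01 -7.000e-04]
 [-3.088e-01  9.511e-01  2.000e-04]
 [ 6.000e-04  4.000e-04 -1.000e+00]] F [-0.27 -0.65 -1.42] w 0.23577017554373642
cam [0.4808 0.057  0.3585] rel [ 0.082 -0.001 -0.157]
reel_center 0.83 [208.7 351.6] [0.5487 0.1653 0.045 ]
ridge 0.87 [195.8 329.5] [0.5472 0.143  0.022 ]
pad_place 0.8 [206.2 375.6] [0.538 0.189 0.045]
[ 4.313 -8.4    3.711] -0.3139416181736304 -0.3173297638092416
```

View pics/w9.png

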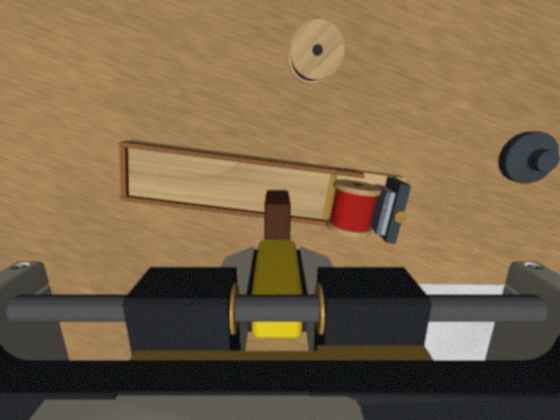

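The reel at (209,352) sits between the ridge and the pad. Now I'll bring the paddle back over its stand.

```bash
python3 -m creep '{"jaw":[1,1,1,1,1,1,1,1,1,1,1,1,1,1,1,1],"linear":[[0.43,-0.84,0],[0.43,-0.84,0],[0.43,-0.84,0],[0.43,-0.84,0],[0.43,-0.84,0],[0.43,-0.84,0],[0.43,-0.84,0],[0.43,-0.84,0],[0.43,-0.84,0],[0.43,-0.84,0],[0,0,0.8],[0,0,0.8],[0,0,0.6],[0,0,0],[0,0,0],[0,0,0]],"rotation":[[0,0,0],[0,0,0],[0,0,0],[0,0,0],[0,0,0],[0,0,0],[0,0,0],[0,0,0],[0,0,0],[0,0,0],[0,0,0],[0,0,0],[0,0,0],[0,0,0],[0,0,0],[0,0,0]]}'
cat > d.py <<'E'
from h import *
s=bot.get_obs();r=R.from_quat(s["tcp_rot"]);print(s["eef_pos"],(r.inv().apply(np.array([.4978,-.2898,.0540])-s["eef_pos"])/.04).round(3),r.as_matrix().round(3)[:,1])
E
python3 d.py; python3 - <<'E'
from h import *
look("w10",["stand","paddle_grip"])
E
```

```text
t: 25.2
eef_pos: [0.5015, -0.2904, 0.1154]
tcp_rot: [-0.158, 0.987, -0.001, 0.001]
contact_force: [1.1, -0.1, -0.5]
width: 0.234
grasp_force: 59.8
[ 0.50149372 -0.29042392  0.11544222] [0.085 0.047 1.536] [-0.312  0.95  -0.002]
t 25.2 tcp [ 0.5015 -0.2904  0.1154] rot
 [[-0.9501 -0.3118  0.0021]
 [-0.3118  0.9501 -0.0015]
 [-0.0016 -0.0021 -1.    ]] F [ 1.08 -0.07 -0.47] w 0.23360739882810308
cam [ 0.4232 -0.3163  0.2724] rel [ 0.082 -0.001 -0.157]
stand 0.66 [105.2 405.9] [ 0.3828 -0.2143  0.    ]
stand 0.58 [197.  280.5] [ 0.4932 -0.2902  0.    ]
paddle_grip 0.75 [274.4 277.5] [ 0.5341 -0.2796  0.069 ]
paddle_grip 0.74 [120.  151.5] [ 0.4527 -0.3924  0.069 ]
```

```bash
python3 -m creep '{"jaw":[1,1,1,1,1,1,1,1],"linear":[[0.08,0.04,0],[0,0,0],[0,0,0.3],[0,0,0.3],[0,0,0.2],[0,0,0],[0,0,0],[0,0,0]],"rotation":[[0,0,0],[0,0,0],[0,0,0],[0,0,0],[0,0,0],[0,0,0],[0,0,0],[0,0,0]]}'; python3 d.py
```

```text
t: 26.15
eef_pos: [0.4973, -0.2895, 0.0821]
tcp_rot: [-0.158, 0.987, -0.0, 0.0]
contact_force: [-0.1, 0.6, -0.7]
width: 0.236
grasp_force: 59.8
[ 0.49731269 -0.28953067  0.08209506] [-0.009 -0.01   0.702] [-0.312  0.95  -0.   ]
```

```bash
python3 -m creep '{"jaw":[1,1,1,1,1,1,1,1,1],"linear":[[0,0,0.15],[0,0,0.15],[0,0,0.12],[0,0,0.1],[0,0,0.08],[0,0,0.06],[0,0,0.03],[0,0,0],[0,0,0]],"rotation":[[0,0,0],[0,0,0],[0,0,0],[0,0,0],[0,0,0],[0,0,0],[0,0,0],[0,0,0],[0,0,0]]}'; python3 d.py
```

```text
t: 27.05
eef_pos: [0.4972, -0.2894, 0.0544]
tcp_rot: [-0.158, 0.987, -0.0, 0.0]
contact_force: [0.5, -0.0, -1.1]
width: 0.237
grasp_force: 59.8
[ 0.4971649  -0.28943061  0.05442245] [-0.012 -0.014  0.011] [-0.312  0.95  -0.   ]
```

```bash
python3 -m creep '{"jaw":[1,1,1,1],"linear":[[0,0,0.015],[0,0,0.01],[0,0,0],[0,0,0]],"rotation":[[0,0,0],[0,0,0],[0,0,0],[0,0,0]]}'
```

```text
t: 27.45
eef_pos: [0.4971, -0.2894, 0.0534]
tcp_rot: [-0.158, 0.987, -0.0, 0.0]
contact_force: [0.3, -0.5, 0.5]
width: 0.23
grasp_force: 59.8
```

Touching the floor. Lower the grip force, open, then rise.

```bash
python3 -m creep '{"jaw":[1,0.7,0.65,0.6,0.5,0.4,0.3,0.2,0.1,0,0,0,0,0,0,0],"linear":[[0,0,0.005],[0,0,0],[0,0,0],[0,0,0],[0,0,0],[0,0,0],[0,0,0],[0,0,0],[0,0,0],[0,0,0],[0,0,0],[0,0,0],[0,0,0],[0,0,0],[0,0,0],[0,0,0]],"rotation":[[0,0,0],[0,0,0],[0,0,0],[0,0,0],[0,0,0],[0,0,0],[0,0,0],[0,0,0],[0,0,0],[0,0,0],[0,0,0],[0,0,0],[0,0,0],[0,0,0],[0,0,0],[0,0,0]]}' 10
```

```text
t: 29.05
eef_pos: [0.4971, -0.2894, 0.0531]
tcp_rot: [-0.158, 0.987, 0.0, 0.0]
contact_force: [-0.3, -0.5, 0.5]
width: 0.998
grasp_force: 0.0
```

```bash
python3 -m creep '{"jaw":[0,0,0,0,0,0,0,0,0,0],"linear":[[0,0,-0.3],[0,0,-0.6],[0,0,-0.9],[0,0,-0.9],[0,0,-0.9],[0,0,-0.9],[0,0,-0.9],[0,0,0],[0,0,0],[0,0,0]],"rotation":[[0,0,0],[0,0,0],[0,0,0],[0,0,0],[0,0,0],[0,0,0],[0,0,0],[0,0,0],[0,0,0],[0,0,0]]}'
python3 - <<'E'
from h import *
s,im,cal=look("w11",["stand","paddle_grip"])
hsv=cv2.cvtColor(im,cv2.COLOR_RGB2HSV);m=cv2.inRange(hsv,(24,150,150),(34,255,255));m[:,:130]=0;m[320:]=0
ys,xs=np.nonzero(m);print(len(ys),xs.min(),xs.max(),ys.min(),ys.max(),at(cal,(ys.mean(),xs.mean()),.105))
im=bot.camera("top")
for n in("reel_center","ridge","pad_place","paddle_grip","spare_reel","pin_jar","pattern_weight"):
    print(n,[(round(d["score"],2),np.round(at(bot.get_calibration("top"),d["centre"],Z[n])[:2],3).tolist()) for d in bot.pinpoint(n,"top")[:3]])
E
```

```text
t: 30.05
eef_pos: [0.4965, -0.289, 0.2683]
tcp_rot: [-0.158, 0.987, 0.001, -0.001]
contact_force: [-0.5, 0.8, -0.6]
width: 1.0
grasp_force: 0.0
t 30.05 tcp [ 0.4965 -0.289   0.2683] rot
 [[-0.9501 -0.3119 -0.0015]
 [-0.3119  0.9501  0.0013]
 [ 0.001   0.0017 -1.    ]] F [-0.48  0.84 -0.6 ] w 0.9998334483065962
cam [ 0.4188 -0.3154  0.425 ] rel [ 0.082 -0.001 -0.157]
stand 0.9 [174.1 276.8] [ 0.4957 -0.2889  0.    ]
stand 0.59 [113.1 357.4] [ 0.3833 -0.212   0.    ]
paddle_grip 0.79 [256.6 232.6] [ 0.6045 -0.3139  0.069 ]
paddle_grip 0.69 [186.  276.9] [ 0.497  -0.2885  0.069 ]
347 267 285 183 201 [ 0.49584959 -0.2902188   0.105     ]
reel_center [(0.57, [0.545, 0.161])]
ridge [(0.9, [0.549, 0.15]), (0.67, [0.44, 0.339])]
pad_place [(0.75, [0.537, 0.192])]
paddle_grip [(0.59, [0.613, -0.315]), (0.48, [0.498, -0.283]), (0.38, [0.447, -0.39])]
spare_reel [(0.62, [0.414, 0.076])]
pin_jar [(0.62, [0.731, 0.043])]
pattern_weight [(0.74, [0.435, 0.353])]
```

```bash
python3 -c "
from bench import bot
print(bot.hand_in())"
```

```text
the job is handed in; nothing more can be done
None
```

I rolled the reel over the ridge and pressed it against the pad at about 5 N for over a second. It now sits between ridge and pad, the paddle stands upright in its stand, and I handed the job in at about 30 s; the judge's verdict wasn't shown.

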